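# Latch the spares bin on the cupboard caddy

### The job

The lid of the spares bin on the caddy is only resting on its springy seal. Lift the latch lever, swing the wire bail over so that its crossbar drops into the groove of the keeper on the lid, then press the lever fully down against the bin so that the lid is pulled tight. Leave the other things on the caddy where they are and let go of everything.

Things in the scene. Friction and masses are not known exactly. Their poses are not given: they have to be found in the camera images.
- pivot (a point): Hinge axis of the latch lever, mid-width, on the bin's front. Frame as the caddy's: +x from the latch into the bin (the latch faces the table's left side), y along the hinge, z up. The bin's front face is 10 mm to +x, the deck 88 mm below, the lid's top 35 mm above (39 mm at the front while loose). Latch lugs reach 24 mm to each side and 4 mm to -x. Loose things are 60 mm off or more in y.
- lever (a joint): Angle of the steel latch lever about pivot, rad: 0 = closed, hanging down flat against the bin; 1.57 = straight out to -x; upper stop 2.05 (pointing up and out). A stiff hinge (0.03 N m) holds it where it is left. A flat plate 37 mm wide in y, 3 mm thick, from 18 to 72 mm from the pivot, with a rolled end 7 mm thick. Near 0 it goes over centre and stays down.
- lever_end (a point): Centre of the rolled free end of the lever, 72 mm from the pivot, 37 mm wide in y. The last 20 mm of the plate can be pinched by its two side edges and will turn between the fingers as it swings. Its upper face (the outer face when closed) is the one to press on; 2 to 4 N near the end is enough to close the hooked latch.
- crossbar (a point): Middle of the crossbar (4 mm round wire, 30 mm long in y) at the free end of the U-shaped steel wire bail, 35.7 mm from bail_hinge, legs 26 mm apart. The bail swings freely under gravity; a stop keeps it 69 degrees or more off the lever, so it starts leaning out to the pivot's -x. Pushed past upright to the bin it falls in by itself against the keeper's back plate.
- bail (a joint): Angle of the bail on the lever, rad. 2.2 = back against its stop, nearest the lever; smaller as it swings over to the bin. The bail's lean outwards (to -x) from upright is bail minus lever, so with the lever raised to 2.0 the bail on its stop leans 0.2 rad out.
- keeper (a point): Seat of the crossbar's centre in the keeper, a steel hook 18 mm wide on the lid's front, open upwards: groove floor 2 mm below, groove 8 mm wide in x, front lip 3 mm thick, top 3 mm above, back plate up to 11 mm above. 24 mm above pivot with the lid tight, 28 mm loose. The crossbar clears the lip with the lever above about 1.75, sinks in as the lever comes down, and pulls below about 1.2.
- lid (a joint): Angle of the lid about its hinge at the bin's back, rad. 0.03 = loose, standing 4 mm up at the front on its springy seal; 0 = pulled tight. Hinge to keeper 140 mm; the seal pushes back with up to about 35 N at the keeper.
- spout: Chrome tap spout, 150 mm long, a bystander lying on the caddy's own +y side of the bin; origin at its underside.
- screwdriver: Screwdriver with a plastic handle, 190 mm, a bystander lying behind the bin (caddy's +x side); origin at its underside.
- seal_ring: White round seal ring, 60 mm across, 10 mm high, a bystander; origin at the centre of its underside.
- pipe_clamp: Steel pipe clamp, 44 mm ring with a lug, 16 mm high, a bystander; origin at the centre of its underside.
- strainer: Grey plastic strainer cup, 62 mm across, 30 mm high, a bystander; origin at the centre of its underside.
- bail_hinge (a point): Hinge of the bail on the lever, 12 mm from pivot, carried round with the lever: with the lever at 2.0 it lies 12 mm to -x of and 2 mm above pivot; with the lever at 0, 3 mm to +x and 12 mm below. In general u = 12 sin(3.40 - lever) mm to -x and w = 12 cos(3.40 - lever) mm up. The point's axes turn with the lever.
- lid_top (a point): Centre of the top of the bin's flat white lid, 132 mm in x, 146 mm in y, 20 mm thick.
- caddy: White turntable disc, radius 195 mm, top 30 mm above the table, rim 11 mm higher; locked, it neither turns nor slides. Origin at its centre on the table, axes as pivot, which lies 110 mm to -x and 118 mm up. A grey plastic bin, fixed on it, 130 mm (x) by 140 mm (y) by 100 mm high, front face 100 mm to -x of the origin.

How it is judged:
On the way:
1. the bail's crossbar lies in the keeper's groove while the lever is still up (x of crossbar in the frame of keeper between -0.005 and 0.005 m and z of crossbar in the frame of keeper between -0.003 and 0.003 m and value of joint lever above 0.5 rad), for 0.1 s.
At the end, for the whole second after the job is handed in: The lever is fully down (within 0.1 rad of closed) and at rest, the crossbar is in the keeper's groove (within 5 mm across, 3 mm in height of its seat), the lid is pulled down to within 0.01 rad (1.5 mm) of tight (value of joint lever below 0.1 rad and value of joint lid below 0.01 rad and velocity of joint lever between -0.1 and 0.1 rad/s and x of crossbar in the frame of keeper between -0.005 and 0.005 m and z of crossbar in the frame of keeper between -0.003 and 0.003 m); the robot touches nothing.
It fails at once if one of the loose things on the caddy was moved more than 30 mm (distance of any of spout, screwdriver, seal_ring, pipe_clamp, strainer from where it was at the start of the episode above 0.03 m).
It also fails if it takes over 51 s, if anything falls off the work surface, if the arm or the gripper's body presses on something with over 40 N, if the wrist force passes 120 N, or if a joint passes its speed limit or range.

### The arm

A 6-joint arm with a two-finger parallel gripper is mounted at the origin on the work surface. World frame = base frame: x ahead of the robot, y to its left, z up, the work surface at z = 0. Lengths are in m, angles in rad, forces in N, time in s.
With the tool pointing down it reaches from about 0.375 to 0.75 m from the base axis. Payload 9 kg.
Tool frame: the origin (TCP) lies midway between the tips of the shut fingers; the grasp point (between the pads) lies 19 mm behind it; z points along the fingers, y is the direction in which the jaws open and shut (so a half turn about z gives the same grasp; the last joint's range is limited). The gripper opens to 85 mm and grips with 20 to 120 N. Pads are 22 mm wide; open, the fingers measure 114 mm over their backs; the gripper's body (76 mm by 85 mm) begins 54 mm behind the grasp point. The pads swing forward as they close: fully open they stand 13 mm farther back than shut.
Start: joints at [1.082, 0.104, 0.097, 1.564, 0, 1.353], TCP at [0.161, 0.578, 0.231] pointing down, gripper open.
Joint ranges: [-2.99, 2.99], [-0.84, 1.86], [-1.1, 1.16], [-1.84, 2.11], [-1.51, 1.56], [-3.14, 3.14]. Speed limits (rad/s): [2.22, 2.22, 2.57, 3.14, 3.14, 3.14].

### API

Orientations are given as a unit quaternion [x, y, z, w].
In Python, from bench import * gives the robot as it stands. The module is installed in compiled form; this text tells all that it offers.
- The arm moves only by the tool arm_command, never from a script. Its argument "motion" is one flat list of numbers, 7 for each row, row after row: the shift along the world's x, y, z in mm, then the turn, a rotation vector about the world's x, y, z in degrees, then the closure, from -1 (fully open) to 1 (shut). In form: [x, y, z, rx, ry, rz, jaw, x, y, z, rx, ry, rz, jaw, ...]. A call has 1 to 8 rows; each row shifts and turns the pose as measured when the row begins; what a row does not reach is not made up. A row lasts 1/12 s, in which the tool goes at most 41.7 mm and 7.16 degrees, less where a joint would pass 70% of its speed; a pose out of reach is approached as far as the arm can. A call is refused whole if a number of a shift passes 41.7 or a number of a turn 7.16, either way. A call with a gripper value outside its range is refused whole. The fingers move at their own pace and stop on an object; "newtons" is the grip in N (left out, the last holds). Time passes only in rows, so rows that do not move let the fingers close. It gives the time, the measured TCP pose, the force and the opening at its end, in the units of the state.
- sense(): the state, without advancing time (a new reading comes with each control period).
- snapshot(name): name is "scene" or "top"; returns the picture (480x640x3 uint8, blue, green, red); there is no depth.
- get_calibration(name): a dict with "fovy" (degrees; the focal length in pixels is half the picture's height over the tangent of half this angle, whatever the lens; pixels are square), "cx", "cy" (the principal point, pixels), "distortion" ([k1, k2, p1, p2, k3] as OpenCV has them; the pictures are not rectified), "position" and "attitude" of the camera in the world. Camera axes: x right, y up, looking along -z (the intrinsics and any distortion apply to the point x, -y, -z); pixel columns grow to the right and rows downward; lengths in m; the calibration is good to about 2 mm. A picture is of the moment at which its call begins. get_calibration takes no time and is no camera call.
- close_job(): hands the job in, once; it reports no verdict.
Trained networks look in the newest picture that a camera, given by its name, has taken for a name from the list of things; names that differ only in an ending like _2 or _b are one class to them, and where a whole thing is asked for, a point or a joint stands for the part that bears it (a point fixed in the world has none). Each returns a list of dicts, best first, with "confidence" (0 to 1); they miss things now and then, are a little off and sometimes report something else, mostly with a low value. They report only what shows in the picture. A call takes as long as a camera call.
- regions_of(thing, camera): "pixels" (480x640 bool, what is visible of it) and "extent" ([left, top, right, bottom] in pixels, round what is visible of it).
The state is a dict: "time_s": time; "joint_pos": joint angles; "joint_velocities": joint speeds; "joint_efforts": joint torques, N m; "tool_pos": TCP position; "orientation": TCP orientation; "force": force on the tool from outside, world axes, zero at the start; "ft_torque": the same for the moment, N m; "opening": finger opening in m.
Only numpy, scipy, OpenCV 4.12 (cv2) and the standard library are available. Lean on these libraries where they do the work, as an engineer would, in place of code of your own. Each camera call takes 0.05 s, during which the arm holds its last target. There are 200 camera calls.

## Working session

There is one attempt and no reset: what is moved stays moved. The work goes in short steps, Python scripts to look and compute and a tool call to move; the robot and the scene stay as the last step left them, time stands still between calls to the robot, and variables do not carry over. Pictures are saved under pics/ and viewed, about 8 in all and at most 12, crops included, and the job is handed in when it is done.

Besides the shell and the picture viewer there is one more tool, called as a command line: name --argument value ..., lists and objects as JSON in quotes. arm_command: Moves the arm, as the interface text tells. Its arguments: {"type":"object","properties":{"motion":{"type":"array","items":{"type":"number"}},"newtons":{"type":"number"}},"required":["motion"]}

```bash
mkdir -p pics; python3 - <<'E'
from bench import *
import cv2
for n in("scene","top"):
    im=snapshot(n);cv2.imwrite(f"pics/{n}0.png",im)
    print(n,get_calibration(n))
    for t in("lever","crossbar","keeper","caddy","lid_top"):
        for r in regions_of(t,n)[:2]: print(t,r["confidence"],r["extent"])
print(sense())
E
```

```text
scene {'fovy': 50.36832781857669, 'cx': 329.48557636944173, 'cy': 236.10148028471642, 'distortion': array([-0.07169023,  0.        ,  0.        ,  0.        ,  0.        ]), 'position': array([1.05641189, 0.32472333, 0.6207744 ]), 'attitude': array([0.17177865, 0.3761145 , 0.83765105, 0.35689031])}
lever 0.63 [186.8, 162.5, 415.4, 334.0]
lever 0.56 [319.5, 231.1, 366.8, 284.3]
caddy 0.64 [188.6, 163.0, 414.0, 335.4]
top {'fovy': 45.95595567983712, 'cx': 320.06509632877084, 'cy': 233.16688304092276, 'distortion': array([-0.13121821,  0.        ,  0.        ,  0.        ,  0.        ]), 'position': array([ 0.5661922 , -0.03782896,  1.00316866]), 'attitude': array([-0.01313949,  0.02824105,  0.71664972, -0.69673738])}
lever 0.73 [274.0, 205.0, 328.2, 237.1]
crossbar 0.69 [294.2, 211.1, 312.6, 233.9]
keeper 0.71 [315.8, 184.3, 422.0, 295.5]
keeper 0.58 [268.1, 132.8, 487.2, 362.0]
caddy 0.67 [267.3, 131.9, 491.7, 361.1]
caddy 0.53 [294.3, 211.7, 319.3, 230.4]
lid_top 0.62 [314.3, 180.7, 421.4, 297.4]
lid_top 0.26 [266.7, 134.3, 490.7, 365.5]
{'time_s': 0.6, 'joint_pos': array([1.08229642e+00, 1.04071039e-01, 9.73195028e-02, 1.56388795e+00,
       2.82206251e-06, 1.35311574e+00]), 'joint_velocities': array([ 7.82824988e-04,  1.63324452e-05, -9.24566438e-04, -1.03429672e-04,
        5.85193522e-04,  3.14694003e-04]), 'joint_efforts': array([-1.63695218e-03, -5.56486309e+01,  5.03559279e+01,  5.93790173e-04,
       -4.90705697e-04,  1.32463299e-05]), 'tool_pos': array([0.16051316, 0.57817819, 0.2313584 ]), 'orientation': array([1.34996232e-01, 9.90846109e-01, 7.40702275e-05, 2.57936289e-05]), 'force': array([ 0.90461312, -0.10584714,  0.49810998]), 'ft_torque': array([-0.0564115 ,  0.01829015, -0.02927513]), 'opening': 0.08548489680445971}
```

View pics/scene0.png

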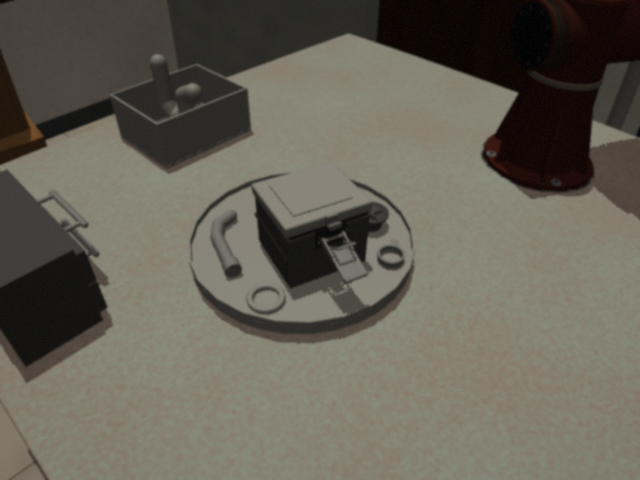

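View pics/top0.png

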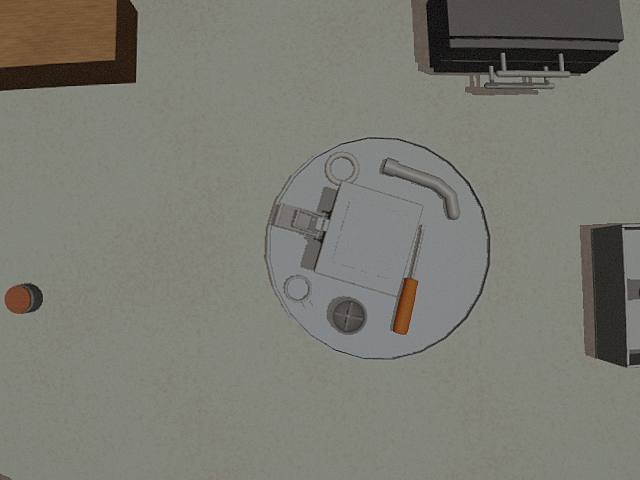

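```bash
cat > h.py <<'E'
from bench import *
import cv2, numpy as np
from scipy.spatial.transform import Rotation as R
def cam(n):
    c=get_calibration(n);f=240/np.tan(np.radians(c["fovy"]/2))
    K=np.array([[f,0,c["cx"]],[0,f,c["cy"]],[0,0,1]]);A=R.from_quat(c["attitude"]).as_matrix()@np.diag([1,-1,-1])
    return K,c["distortion"],A,c["position"]
def proj(n,P):
    K,d,A,p=cam(n);q=(np.atleast_2d(P)-p)@A
    return cv2.projectPoints(q,np.zeros(3),np.zeros(3),K,d)[0][:,0]
def ray(n,uv):
    K,d,A,p=cam(n);u=cv2.undistortPoints(np.float64(uv).reshape(-1,1,2),K,d)[:,0]
    return p,np.c_[u,np.ones(len(u))]@A.T
def atz(n,uv,z):
    p,r=ray(n,uv);return p+r*((z-p[2])/r[:,2])[:,None]
E
python3 - <<'E'
from h import *
im=cv2.imread("pics/top0.png");sc=cv2.imread("pics/scene0.png")
cv2.imwrite("pics/c1.png",np.vstack([cv2.resize(im[160:310,250:450],(800,600),interpolation=cv2.INTER_CUBIC)[:300*2:2,::1][:300],cv2.resize(sc[200:320,230:430],None,fx=2.5,fy=2.5,interpolation=cv2.INTER_CUBIC)[:,:500].copy() if 0 else cv2.resize(sc[200:300,230:430],(800,300),interpolation=cv2.INTER_CUBIC)]))
a=cv2.resize(im[170:290,260:360],(400,480),interpolation=cv2.INTER_CUBIC);b=cv2.resize(sc[205:325,290:390],(400,480),interpolation=cv2.INTER_CUBIC)
cv2.imwrite("pics/c1.png",cv2.convertScaleAbs(np.hstack([a,b]),alpha=1.5))
snapshot("top")
m=regions_of("lid_top","top")[0]["pixels"].astype(np.uint8);c=max(cv2.findContours(m,0,1)[0],key=cv2.contourArea)
bx=cv2.boxPoints(cv2.minAreaRect(c));w=atz("top",bx,.155);print(bx,w,np.linalg.norm(np.diff(w,axis=0),axis=1),w.mean(0))
m=regions_of("caddy","top")[0]["pixels"].astype(np.uint8);c=max(cv2.findContours(m,0,1)[0],key=cv2.contourArea)
e=atz("top",cv2.convexHull(c)[:,0],.041);print(cv2.minEnclosingCircle(np.float32(e[:,:2])))
E
```

```text
[[302.87567 268.65408]
 [331.09192 176.95134]
 [423.8487  205.49188]
 [395.63245 297.19464]] [[ 0.56319287 -0.02942824  0.155     ]
 [ 0.70034123 -0.07579936  0.155     ]
 [ 0.6533809  -0.21547588  0.155     ]
 [ 0.5162389  -0.16735088  0.155     ]] [0.14477553 0.14735943 0.14534079] [ 0.60828847 -0.12201359  0.155     ]
((0.5955804586410522, -0.1626628190279007), 0.19601887464523315)
```

View pics/c1.png

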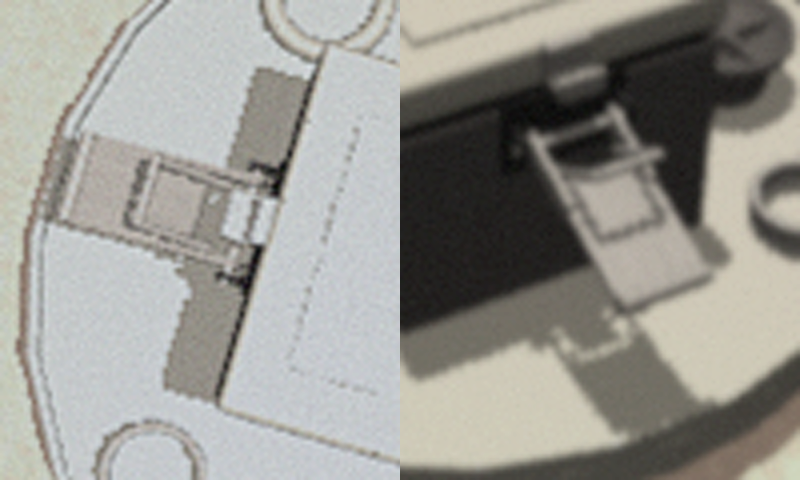

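The top view shows the latch facing image-left, which is world +y. The lever's end is near (275,215), and the bail leans out over the lever. In the scene view the lever end is near (355,277). Next I'll fit the pose and the lever angle.

```bash
cat >> h.py <<'E'
def frame(x,y,yaw): # caddy->world
    return R.from_euler("z",yaw).as_matrix(),np.array([x,y,0])
def pivpt(C,o): # o: rows (x,y,z) in pivot frame
    M,t=frame(*C);return (np.atleast_2d(o)+[-.110,0,.118])@M.T+t
E
python3 - <<'E'
from h import *
from scipy.optimize import least_squares
cor=np.array([[341.2,181.2],[315,271.2],[396,297],[424,206]])
w=atz("top",cor,.155);print(w)
print("front dir",np.degrees(np.arctan2(*(w[0]-w[1])[1::-1])),"back",np.degrees(np.arctan2(*(w[3]-w[2])[1::-1])),w.mean(0))
end={"top":[275,215],"scene":[355,277]}
(p,a),(q,b)=ray("top",[end["top"]]),ray("scene",[end["scene"]])
s=np.linalg.lstsq(np.c_[a[0],-b[0]],q-p,rcond=None)[0];P1=p+a[0]*s[0];P2=q+b[0]*s[1];print(P1,P2)
def res(v):
    L=v[3];e=pivpt(v[:3],[[-.072*np.sin(L),0,-.072*np.cos(L)]])
    M,t=frame(*v[:3]);lc=w.mean(0)
    return np.r_[proj("top",e)[0]-end["top"],proj("scene",e)[0]-end["scene"],(v[0]-.5956)*1000,(v[1]+.1627)*1000,np.degrees(v[2])+108.3]
r=least_squares(res,[.5956,-.1627,-1.89,1.2]);v=r.x;print(v,np.degrees(v[2]),r.fun)
print("pivot",pivpt(v[:3],[[0,0,0]]),"end",pivpt(v[:3],[[-.072*np.sin(v[3]),0,-.072*np.cos(v[3])]]))
E
```

```text
[[ 0.69347301 -0.09089968  0.155     ]
 [ 0.55887128 -0.04745107  0.155     ]
 [ 0.51651174 -0.1679163   0.155     ]
 [ 0.65260012 -0.21567602  0.155     ]]
front dir -17.889760923572563 back -19.338334235694532 [ 0.60536404 -0.13048577  0.155     ]
[0.65010811 0.01349164 0.09833722] [0.65378367 0.00869512 0.09840605]
[ 0.59593167 -0.16140776 -1.88556522  1.29646762] -108.03492930651272 [ 2.71818349 -0.9142651   1.28847746 -0.74450355  0.33166887  1.29224043
  0.26507069]
pivot [[ 0.62998731 -0.05681228  0.118     ]] end [[0.65144475 0.00909021 0.09849514]]
```

arm_command --motion '[25,-30,8,0,0,7,-0.4,25,-30,5,0,0,7,-0.4,25,-30,0,0,0,7,-0.4,25,-30,0,0,0,7,-0.4,25,-30,0,0,0,7,-0.4,25,-30,0,0,0,7,-0.4,25,-30,0,0,0,7,-0.4,25,-30,0,0,0,7,-0.4]' --newtons 30

```text
time_s: 1.42
tool_pos: [0.3464, 0.352, 0.2436]
orientation: [-0.319, 0.948, -0.0, 0.0]
force: [1.7, 0.7, 0.1]
opening: 0.0595
```

arm_command --motion '[25,-30,0,0,0,7,-0.4,25,-30,0,0,0,7,-0.4,25,-30,0,0,0,7,-0.4,25,-30,0,0,0,7,-0.4,25,-30,0,0,0,3,-0.4,25,-30,0,0,0,0,-0.4,25,-30,0,0,0,0,-0.4,25,-30,0,0,0,0,-0.4]'

```text
time_s: 2.08
tool_pos: [0.5423, 0.1141, 0.2457]
orientation: [-0.547, 0.837, -0.001, 0.003]
force: [0.7, 1.5, 0.3]
opening: 0.0599
```

arm_command --motion '[27,-29,0,0,0,5,-0.4,27,-29,0,0,0,0,-0.4,27,-29,-20,0,0,0,-0.4,25,-26,-20,0,0,0,-0.4,0,0,0,0,0,0,-0.4,0,0,0,0,0,0,-0.4]'

```text
time_s: 2.58
tool_pos: [0.6527, -0.0096, 0.2051]
orientation: [-0.582, 0.813, -0.002, 0.004]
force: [-0.1, -0.2, -0.0]
opening: 0.0595
```

```bash
python3 - <<'E'
from h import *
s=sense();print(s["tool_pos"],s["orientation"],s["joint_pos"],s["opening"])
a=snapshot("top");b=snapshot("scene")
a=cv2.resize(a[170:290,260:360],(400,480),interpolation=cv2.INTER_CUBIC);b=cv2.resize(b[165:315,270:395],(400,480),interpolation=cv2.INTER_CUBIC)
cv2.imwrite("pics/c2.png",cv2.convertScaleAbs(np.hstack([a,b]),alpha=1.5))
E
```

```text
[ 0.6527346  -0.00959518  0.2051311 ] [-0.58175202  0.8133572  -0.00154097  0.00350381] [-0.21604312  0.25399499  0.21596052  1.52577989  0.00313965 -1.45780477] 0.059540446647538554
```

View pics/c2.png

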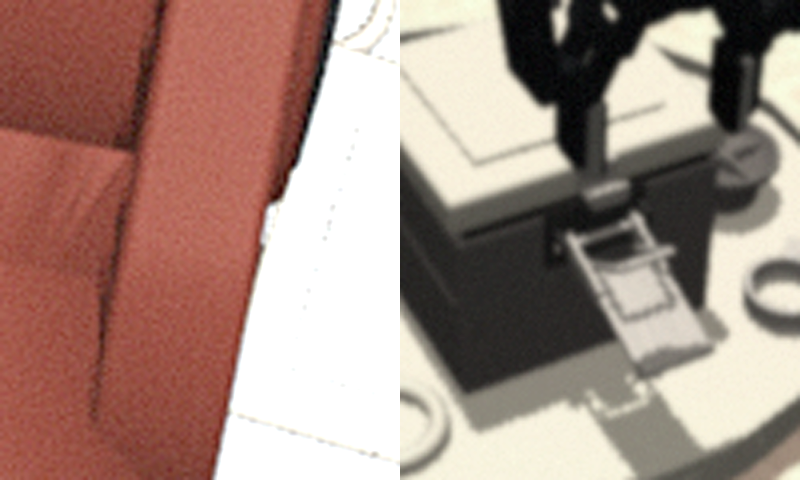

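arm_command --motion '[-3,11,-20,0,0,0,-0.4,0,0,-35,0,0,0,-0.4,0,0,-35,0,0,0,-0.4,0,0,-30,0,0,0,-0.4,0,0,0,0,0,0,-0.4]'

```text
time_s: 3.1
tool_pos: [0.6493, 0.0085, 0.0911]
orientation: [-0.585, 0.811, -0.006, 0.008]
force: [-2.0, 1.2, -0.8]
opening: 0.0597
```

```bash
python3 - <<'E'
from h import *
s=sense();print(s["tool_pos"],s["force"])
b=snapshot("scene")
b=cv2.resize(b[165:315,260:410],(600,600),interpolation=cv2.INTER_CUBIC)
cv2.imwrite("pics/c3.png",cv2.convertScaleAbs(b,alpha=1.5))
E
```

```text
[0.64931642 0.00847257 0.0910714 ] [-1.99924544  1.16160564 -0.79712178]
```

View pics/c3.png

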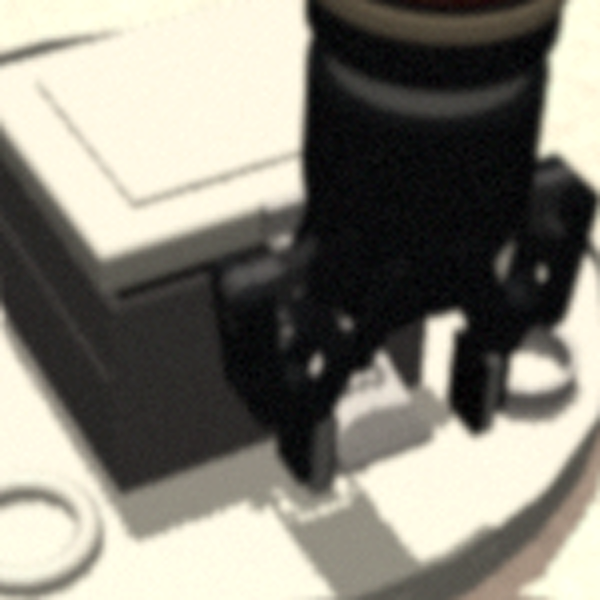

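arm_command --motion '[-1,-6,-12,0,0,0,-0.4,0,0,0,0,0,0,-0.4,0,0,0,0,0,0,0.3,0,0,0,0,0,0,0.5,0,0,0,0,0,0,0.5,0,0,0,0,0,0,0.5]' --newtons 25

```text
time_s: 3.65
tool_pos: [0.6511, 0.004, 0.0925]
orientation: [-0.586, 0.81, -0.009, 0.012]
force: [0.4, 1.2, -2.8]
opening: 0.0359
```

```bash
python3 - <<'E'
from h import *
s=sense();print(s)
b=snapshot("scene")
b=cv2.resize(b[165:315,260:410],(600,600),interpolation=cv2.INTER_CUBIC)
cv2.imwrite("pics/c4.png",cv2.convertScaleAbs(b,alpha=1.5))
E
```

```text
{'time_s': 3.65, 'joint_pos': array([-0.19687474,  0.23777611, -0.00763793,  1.29517099,  0.00556078,
       -1.44973465]), 'joint_velocities': array([ 0.00062951, -0.00823483,  0.01153905,  0.01682775,  0.00639177,
       -0.00289502]), 'joint_efforts': array([ -0.92877449, -63.8997817 ,  51.64734006,  -0.36730978,
        -0.35017379,   0.32081472]), 'tool_pos': array([0.651145  , 0.00399629, 0.09251306]), 'orientation': array([-0.58622119,  0.81000545, -0.00918807,  0.0123073 ]), 'force': array([ 0.43953741,  1.15227324, -2.81700711]), 'ft_torque': array([ 0.319545  , -0.07694128,  0.26238209]), 'opening': 0.035938969366156204}
```

View pics/c4.png

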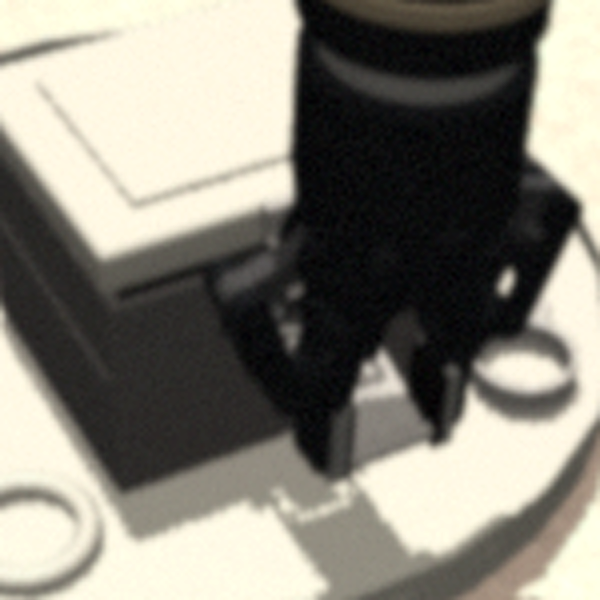

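arm_command --motion '[1,2,11,0,0,0,0.5,0,1,10,0,0,0,0.5,0,-1,10,0,0,0,0.5,-1,-2,10,0,0,0,0.5,-1,-2,5,0,0,0,0.5,0,0,0,0,0,0,0.5,0,0,0,0,0,0,0.5]'

```text
time_s: 4.28
tool_pos: [0.6493, -0.001, 0.1453]
orientation: [-0.585, 0.811, -0.01, 0.011]
force: [-0.5, 0.3, -13.4]
opening: 0.0356
```

```bash
python3 - <<'E'
from h import *
s=sense();print(s["tool_pos"],s["force"],s["orientation"])
b=snapshot("scene")
b=cv2.resize(b[155:305,260:410],(600,600),interpolation=cv2.INTER_CUBIC)
cv2.imwrite("pics/c5.png",cv2.convertScaleAbs(b,alpha=1.5))
E
```

```text
[ 0.64926563 -0.00097014  0.14526351] [ -0.48049884   0.29787176 -13.3539592 ] [-0.58498593  0.81090931 -0.01034257  0.01051603]
```

View pics/c5.png

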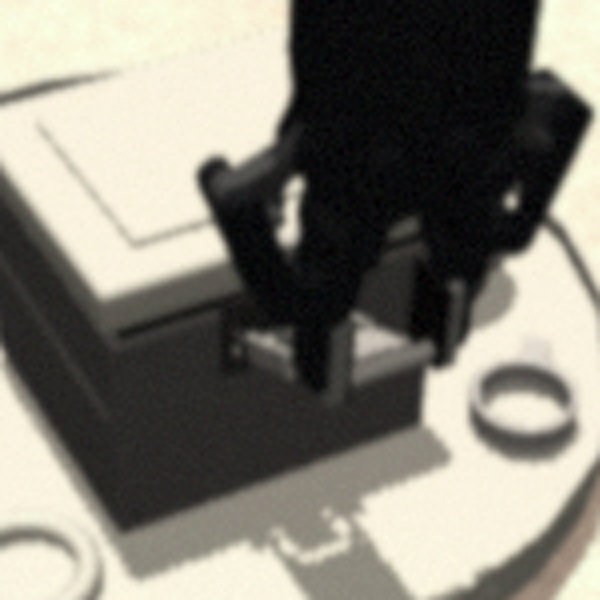

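arm_command --motion '[0,0,-2,0,0,0,0.5,0,0,0,0,0,0,-0.3,0,0,0,0,0,0,-0.3,0,0,0,0,0,0,-0.3,0,0,30,0,0,0,-0.3,0,0,35,0,0,0,1,0,0,20,0,0,0,1,0,0,0,0,0,0,1]'

```text
time_s: 5.0
tool_pos: [0.651, 0.0002, 0.2339]
orientation: [-0.586, 0.81, -0.012, 0.014]
force: [0.7, 0.0, 0.4]
opening: 0.0195
```

arm_command --motion '[10,30,0,0,0,0,1,10,30,0,0,0,0,1,10,30,0,0,0,0,1,0,0,0,0,0,0,1]'

```text
time_s: 5.33
tool_pos: [0.6844, 0.0912, 0.2373]
orientation: [-0.584, 0.812, -0.015, 0.017]
force: [-0.1, 0.3, 0.5]
opening: -0.0002
```

```bash
python3 - <<'E'
from h import *
s=sense();print(s["tool_pos"],s["force"],s["orientation"],s["opening"])
a=snapshot("top");b=snapshot("scene")
for n in ("top","scene"):
  for t in("crossbar","lever","keeper"):
    for r in regions_of(t,n)[:1]: print(n,t,r["confidence"],r["extent"])
C=(.596,-.1615,np.radians(-108.4))
for L in (1.8,1.9,2.0): 
  e=[-.072*np.sin(L),0,-.072*np.cos(L)];g=3.4-L;l=2.2-L
  c=[-.012*np.sin(g)-.0357*np.sin(l),0,.012*np.cos(g)+.0357*np.cos(l)]
  for n in("top","scene"): print(L,n,proj(n,pivpt(C,[e,c])).round(1).tolist())
a=cv2.resize(a[170:290,260:360],(400,480),interpolation=cv2.INTER_CUBIC);b=cv2.resize(b[165:315,270:395],(400,480),interpolation=cv2.INTER_CUBIC)
cv2.imwrite("pics/c6.png",cv2.convertScaleAbs(np.hstack([a,b]),alpha=1.5))
E
```

```text
[0.68444584 0.09124063 0.2372816 ] [-0.12101355  0.26125171  0.48667005] [-0.58360057  0.8117286  -0.01493841  0.01684928] -0.00015589263240304568
top crossbar 0.72 [316.4, 181.7, 422.1, 298.7]
top lever 0.6 [276.6, 203.6, 328.8, 235.9]
top keeper 0.62 [315.7, 180.1, 423.7, 295.4]
scene crossbar 0.71 [188.0, 163.2, 414.9, 335.4]
scene lever 0.9 [322.1, 222.1, 369.3, 255.3]
scene keeper 0.67 [254.1, 163.2, 374.5, 238.4]
1.8 top [[276.2, 211.0], [303.6, 218.4]]
1.8 scene [[357.2, 258.7], [341.9, 231.2]]
1.9 top [[277.2, 211.0], [305.7, 218.9]]
1.9 scene [[356.7, 254.2], [340.8, 228.5]]
2.0 top [[278.7, 211.0], [308.0, 219.5]]
2.0 scene [[356.0, 249.4], [339.7, 226.0]]
```

View pics/c6.png

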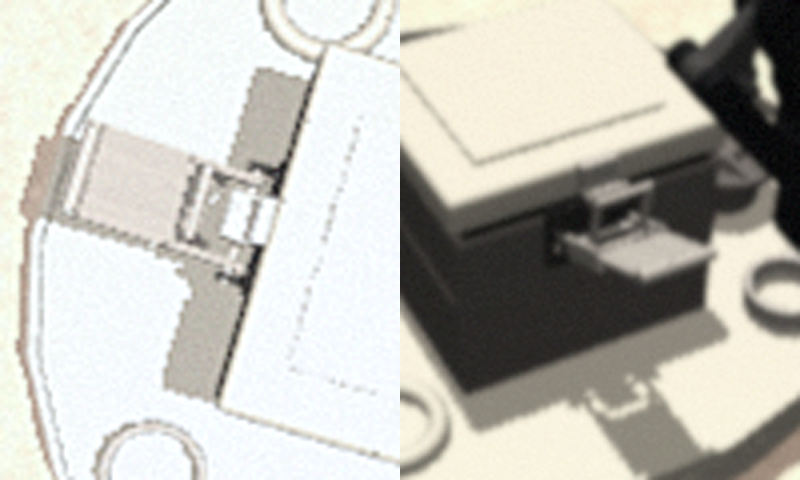

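arm_command --motion '[-15,-37,0,0,2.6,0,1,-15,-37,0,0,0,0,1,-13,-33,0,0,0,0,1,0,0,0,0,0,0,1,0,0,0,0,0,0,1]'

```text
time_s: 6.15
tool_pos: [0.6374, -0.0268, 0.2368]
orientation: [-0.582, 0.813, -0.001, -0.003]
force: [0.7, 0.9, 0.5]
opening: 0.0001
```

arm_command --motion '[2,6,-20,0,0,0,1,0,0,-30,0,0,0,1,0,0,-20,0,0,0,1,0,0,0,0,0,0,1,0,0,0,0,0,0,1]'

```text
time_s: 6.57
tool_pos: [0.6405, -0.0214, 0.1674]
orientation: [-0.58, 0.814, -0.003, -0.001]
force: [-0.4, 0.7, 0.6]
opening: 0.0001
```

arm_command --motion '[0,0,-17,0,0,0,1,0,0,0,0,0,0,1]'

```text
time_s: 6.73
tool_pos: [0.6413, -0.0209, 0.1523]
orientation: [-0.581, 0.814, -0.004, -0.001]
force: [0.3, 0.0, -2.1]
opening: 0.0002
```

```bash
python3 - <<'E'
from h import *
s=sense();print(s["tool_pos"],s["force"],s["orientation"],s["opening"])
b=snapshot("scene")
b=cv2.resize(b[185:275,295:405],(800,600),interpolation=cv2.INTER_CUBIC)
cv2.imwrite("pics/c7.png",cv2.convertScaleAbs(b,alpha=1.5))
E
```

```text
[ 0.64131923 -0.02085752  0.1522819 ] [ 0.28169853  0.02234161 -2.05616503] [-0.58061923  0.81416692 -0.00358382 -0.00082844] 0.00024730033125744454
```

View pics/c7.png

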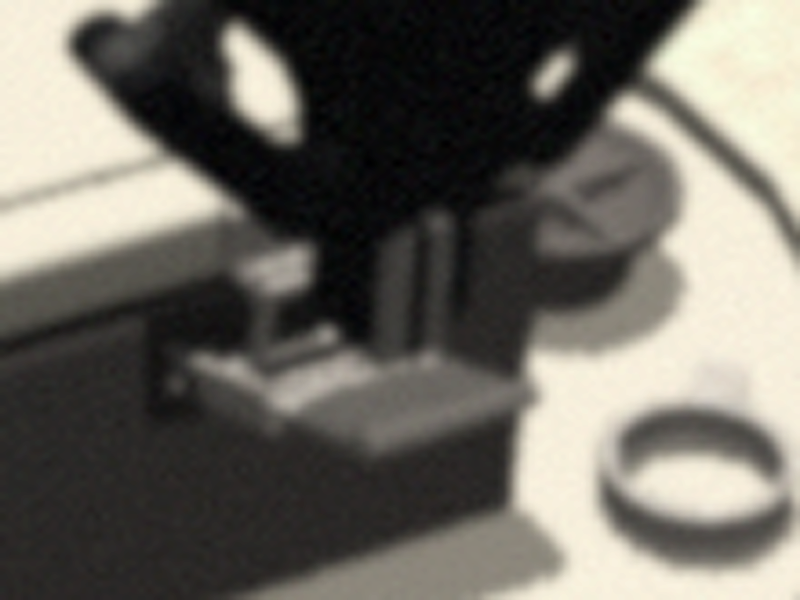

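```bash
python3 - <<'E'
from h import *
t=sense()["tool_pos"];o=np.array([.316,.949,0]);y=np.array([.949,-.316,0])
for k,P in dict(tcp=t,face=t+o*.011,fl=t+o*.011+y*.008,fr=t+o*.011-y*.008).items():
    p=proj("scene",P)[0];print(k,p,(p-[295,185])*[800/110,600/90])
C=(.596,-.1615,np.radians(-108.4));L=2.0
for e in ([-.072*np.sin(L),.0185,-.072*np.cos(L)],[-.072*np.sin(L),-.0185,-.072*np.cos(L)],[-.0191,.015,.037],[-.0191,-.015,.037]):
    p=proj("scene",pivpt(C,[e]))[0];print((p-[295,185])*[800/110,600/90])
E
```

```text
tcp [346.51254657 233.76906365] [374.63670231 325.12709103]
face [350.45296003 238.41666151] [403.29425476 356.11107675]
fl [345.41986584 240.16289104] [366.68993337 367.75260693]
fr [355.44338414 236.68508827] [439.58824827 344.5672551 ]
[358.31568852 457.57493156]
[527.58684083 401.99266799]
[257.58127588 294.43585191]
[391.79251382 253.36915138]
```

arm_command --motion '[-1,-4,-3,0,0,0,1,-1,-5,-2,0,0,0,1,-2,-5,0,0,0,0,1,-1,-4,0,0,0,0,1,0,0,0,0,0,0,1]'

```text
time_s: 7.2
tool_pos: [0.6395, -0.0413, 0.1563]
orientation: [-0.581, 0.814, -0.008, 0.003]
force: [0.2, -0.3, -0.3]
opening: -0.0003
```

arm_command --motion '[0,0,20,0,0,0,1,5,15,30,0,0,0,1,12,36,10,0,0,0,1,12,36,0,0,0,0,1,0,0,0,0,0,0,1]'

```text
time_s: 7.62
tool_pos: [0.6683, 0.0449, 0.2203]
orientation: [-0.578, 0.816, -0.008, 0.003]
force: [-0.3, -0.0, -0.1]
opening: 0.0003
```

```bash
python3 - <<'E'
from h import *
s=sense();print(s["tool_pos"],s["force"],s["orientation"],s["opening"],s["joint_pos"])
a=snapshot("top");b=snapshot("scene")
cv2.imwrite("pics/top8.png",a);cv2.imwrite("pics/scene8.png",b)
a=cv2.resize(a[190:250,265:340],(400,320),interpolation=cv2.INTER_CUBIC);b=cv2.resize(b[205:265,310:385],(400,320),interpolation=cv2.INTER_CUBIC)
cv2.imwrite("pics/c8.png",cv2.convertScaleAbs(np.hstack([a,b]),alpha=1.3))
E
```

```text
[0.66829129 0.04494007 0.22034098] [-0.26101842 -0.02528288 -0.1444542 ] [-0.57764434  0.81624679 -0.00762927  0.00315986] 0.00027934139078057284 [-0.12434211  0.30223782  0.29981103  1.55341211 -0.00700337 -1.35612257]
```

View pics/c8.png

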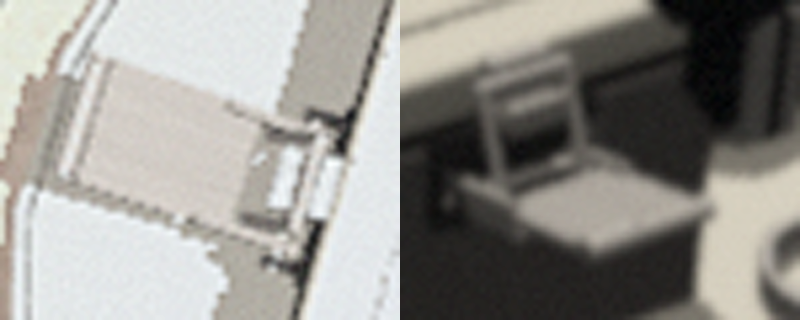

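arm_command --motion '[0,0,0,-6.6,2.2,0,1,0,0,0,-6.6,2.2,0,1,0,0,0,-6.6,2.2,0,1,0,0,0,-6.6,2.2,0,1,0,0,0,-6.6,2.2,0,1,0,0,0,-6.6,2.2,0,1,0,0,0,0,0,0,1]'

```text
time_s: 8.3
tool_pos: [0.6664, 0.0307, 0.2167]
orientation: [-0.536, 0.757, -0.228, -0.297]
force: [-0.7, 0.4, -6.1]
opening: -0.0001
```

```bash
cat >> h.py <<'E'
def st():
    s=sense();p=np.array([.628,-.0565,.118]);d=s["tool_pos"]-p;o=np.array([.316,.949,0]);y=np.array([.949,-.316,0])
    M=R.from_quat(s["orientation"]).as_matrix();z=M[:,2];t=np.arctan2(-z@o,-z[2])
    f=s["force"]
    print("t",round(s["time_s"],2),"out,y,z mm",(np.array([d@o,d@y,d[2]])*1e3).round(1),"tilt",round(np.degrees(t),1),"side",round(np.degrees(np.arcsin(z@y)),1),"jawaz",np.degrees(np.arctan2(M[1,1],M[0,1])).round(1),"F out,y,z",np.round([f@o,f@y,f[2]],1),"J",s["joint_pos"].round(2))
    return s
E
python3 -c "from h import *;st()"
```

```text
t 8.3 out,y,z mm [94.9  8.9 98.7] tilt 43.9 side 0.9 jawaz 161.3 F out,y,z [ 0.2 -0.8 -6.1] J [ 0.14  0.86  0.86  1.96 -0.68 -0.96]
```

arm_command --motion '[0,0,0,6.6,-2.2,0,1,-7,-11,0,6.6,-2.2,0,1,-7,-11,-10,6.6,-2.2,0,1,-7,-12,-15,6.6,-2.2,0,1,0,0,-15,0,0,0,1,0,0,0,0,0,0,1]'

```text
time_s: 8.8
tool_pos: [0.6435, -0.0062, 0.1612]
orientation: [-0.576, 0.806, -0.086, -0.11]
force: [-0.1, -0.8, -0.2]
opening: 0.0001
```

```bash
python3 -c "from h import *;st()"
```

```text
t 8.8 out,y,z mm [52.7 -1.2 43.2] tilt 16.0 side 0.5 jawaz 161.2 F out,y,z [-0.8  0.1 -0.2] J [-0.08  0.35  0.23  1.51 -0.27 -1.32]
```

arm_command --motion '[0,1,-8,0,0,0,1,0,1,-8,0,0,0,1,1,1,-8,0,0,0,1,0,1,-8,0,0,0,1,0,0,0,0,0,0,1]'

```text
time_s: 9.22
tool_pos: [0.6467, -0.0035, 0.1319]
orientation: [-0.575, 0.806, -0.088, -0.107]
force: [-0.3, -0.5, -0.2]
opening: -0.0002
```

```bash
python3 -c "from h import *;st()"
```

```text
t 9.22 out,y,z mm [56.2  1.  13.9] tilt 15.9 side 0.9 jawaz 161.1 F out,y,z [-0.5 -0.1 -0.2] J [-0.08  0.36  0.18  1.45 -0.27 -1.31]
```

arm_command --motion '[0,1,-8,0,0,0,1,0,0,-8,0,0,0,1,0,0,-8,0,0,0,1,0,0,-8,0,0,0,1,0,0,0,0,0,0,1]'

```text
time_s: 9.63
tool_pos: [0.6476, -0.0011, 0.0958]
orientation: [-0.576, 0.805, -0.089, -0.108]
force: [0.1, -0.3, 0.1]
opening: 0.0
```

```bash
python3 - <<'E'
from h import *
st()
b=snapshot("scene")
b=cv2.resize(b[185:275,295:405],(800,600),interpolation=cv2.INTER_CUBIC)
cv2.imwrite("pics/c9.png",cv2.convertScaleAbs(b,alpha=1.5))
E
```

```text
t 9.63 out,y,z mm [ 58.7   1.1 -22.2] tilt 16.1 side 0.9 jawaz 161.3 F out,y,z [-0.2  0.2  0.1] J [-0.07  0.37  0.14  1.39 -0.28 -1.31]
```

View pics/c9.png

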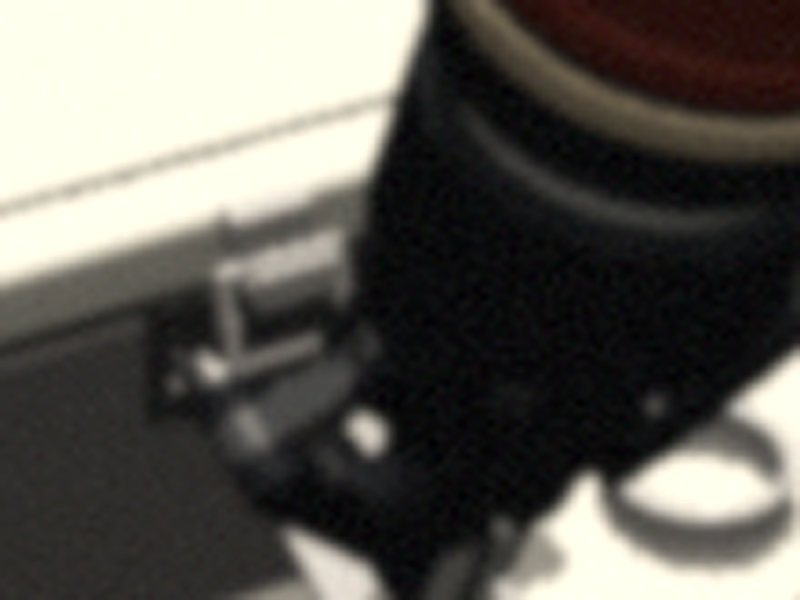

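arm_command --motion '[-1,-3,-7,-3.2,1,0,1,-1,-4,-7,-3.2,1,0,1,-2,-5,-6,-3.2,1,0,1,0,0,0,0,0,0,1,0,0,0,0,0,0,1]'

```text
time_s: 10.1
tool_pos: [0.6453, -0.0121, 0.0783]
orientation: [-0.567, 0.792, -0.143, -0.176]
force: [0.5, 0.1, 2.2]
opening: -0.0004
```

```bash
python3 -c "from h import *;st()"
```

```text
t 10.1 out,y,z mm [ 47.6   2.4 -39.7] tilt 26.2 side 1.3 jawaz 161.6 F out,y,z [0.3 0.5 2.2] J [-0.02  0.47  0.19  1.41 -0.44 -1.23]
```

arm_command --motion '[-2,-4,-5,-3.3,1.1,0,1,-2,-4,-4,-3.3,1.1,0,1,-2,-4,-4,-3.3,1.1,0,1,-2,-5,-3,-3.3,1.1,0,1,0,0,0,0,0,0,1]'

```text
time_s: 10.52
tool_pos: [0.64, -0.0289, 0.0667]
orientation: [-0.547, 0.764, -0.212, -0.267]
force: [-0.7, -0.8, -1.2]
opening: 0.0001
```

```bash
python3 -c "from h import *;st()"
```

```text
t 10.52 out,y,z mm [ 29.9   2.6 -51.3] tilt 39.8 side 1.6 jawaz 161.9 F out,y,z [-1.  -0.4 -1.2] J [ 0.04  0.63  0.3   1.5  -0.65 -1.12]
```

arm_command --motion '[-2,-5,-3,-3.6,1.2,0,1,-2,-5,-3,-3.6,1.2,0,1,-2,-5,-2,-3.6,1.2,0,1,-2,-4,-1,0,0,0,1,0,0,0,0,0,0,1]'

```text
time_s: 10.93
tool_pos: [0.6339, -0.0486, 0.0606]
orientation: [-0.526, 0.736, -0.263, -0.337]
force: [0.8, -0.7, 0.6]
opening: 0.0002
```

```bash
python3 -c "from h import *;st()"
```

```text
t 10.93 out,y,z mm [  9.4   3.1 -57.4] tilt 50.6 side 1.5 jawaz 162.0 F out,y,z [-0.4  1.   0.6] J [ 0.07  0.77  0.4   1.6  -0.81 -1.  ]
```

arm_command --motion '[-1,-3,0,0,0,0,1,-1,-3,0,0,0,0,1,0,0,0,0,0,0,1]'

```text
time_s: 11.18
tool_pos: [0.6335, -0.0512, 0.0615]
orientation: [-0.527, 0.74, -0.259, -0.329]
force: [-0.1, 0.8, -0.2]
opening: -0.0003
```

```bash
python3 -c "from h import *;st()"
```

```text
t 11.18 out,y,z mm [  6.7   3.5 -56.5] tilt 49.4 side 1.5 jawaz 161.8 F out,y,z [ 0.7 -0.4 -0.2] J [ 0.06  0.74  0.37  1.58 -0.8  -1.02]
```

arm_command --motion '[-2,-6,0,0,0,0,1,-2,-6,0,0,0,0,1]'

```text
time_s: 11.35
tool_pos: [0.6333, -0.0532, 0.0618]
orientation: [-0.529, 0.745, -0.254, -0.316]
force: [9.5, 55.0, -0.2]
opening: -0.0
```

```bash
python3 -c "from h import *;st()"
```

```text
t 11.35 out,y,z mm [  4.8   4.  -56.2] tilt 47.9 side 1.9 jawaz 161.9 F out,y,z [55.2 -8.4 -0.2] J [ 0.05  0.7   0.33  1.54 -0.78 -1.05]
```

arm_command --motion '[3,8,0,0,0,0,1,8,24,5,0,0,0,1,10,30,20,0,0,0,1,10,30,25,0,0,0,1,10,30,25,0,0,0,1,10,30,25,0,0,0,1,0,0,0,0,0,0,1]'

```text
time_s: 11.93
tool_pos: [0.6824, 0.0823, 0.1571]
orientation: [-0.529, 0.753, -0.25, -0.302]
force: [0.2, -0.0, -0.4]
opening: 0.0003
```

```bash
python3 - <<'E'
from h import *
st()
a=snapshot("top");b=snapshot("scene")
a=cv2.resize(a[190:250,265:340],(400,320),interpolation=cv2.INTER_CUBIC);b=cv2.resize(b[205:280,310:385],(400,400),interpolation=cv2.INTER_CUBIC)
cv2.imwrite("pics/c10.png",cv2.convertScaleAbs(np.hstack([np.vstack([a,np.zeros((80,400,3),np.uint8)]),b]),alpha=1.4))
E
```

```text
t 11.93 out,y,z mm [148.9   7.8  39.1] tilt 46.1 side 2.2 jawaz 161.6 F out,y,z [ 0.   0.2 -0.4] J [ 0.21  1.06  1.04  1.99 -0.69 -0.85]
```

View pics/c10.png

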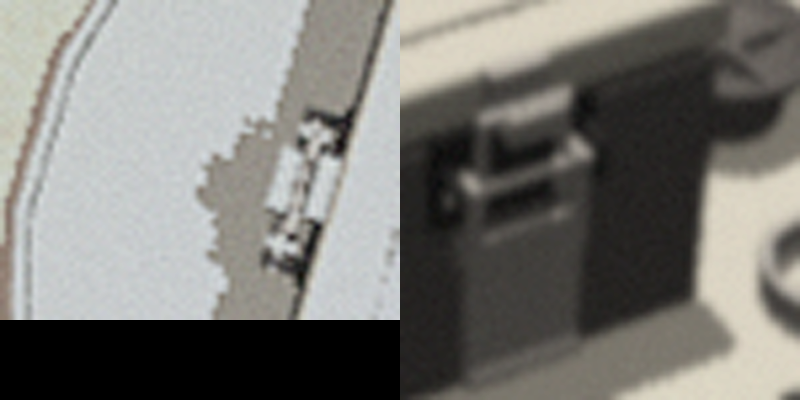

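The lever is flat against the bin, the bail is over the keeper, the lid gap is gone and the arm is clear. I'm handing it in.

```bash
python3 -c "from bench import *;print(close_job())"
```

```text
the job is handed in; nothing more can be done
None
```

The latch is closed and the job is handed in at about 12 s of the 51 s allowed. I pinched the lever and raised it to its stop, about 2.0 rad. I then pushed the bail over with shut fingers so the crossbar settled into the keeper, and swung the lever down with the tool tilting to about 50°. It met a hard stop at the end.

**Last checks**
- **Latch and lid:** the last pictures show the lever hanging flat against the bin, the bail hooked over the keeper lip, and the gap under the lid gone. I judged this by eye and did not measure the lever or lid angles, or how exactly the crossbar sits in its seat.
- **Arm:** it ended about 150 mm out from the pivot with near-zero force on the tool.
- **Other things on the caddy:** the parts in view looked undisturbed, but I did not measure each one.

**What did not go to plan**
- **Closing force:** the last press rose briefly to about 55 N on the fingertips, far more than the 2 to 4 N needed. It is below the 120 N wrist limit. It was fingertip contact, so I don't expect the 40 N limit on the arm and gripper body to apply.
- **Height errors:** the tool sat up to about 10 mm higher than commanded at two points, when gripping the lever and when pushing the bail. Both steps still worked.

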